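# Key a burnishing wheel onto the spindle and hold it home

### The job

Fit the dark burnishing wheel with the knurled collar to the edge burnisher: slide it upright over the spindle and turn it until its hidden keyways drop over the cross pin. Then press it down against the ejector spring until it sits fully home on the steel seat ring, and finish while still holding it pressed home with the gripper, so that someone else can tighten its grub screw. Leave the pale wheel, the gum bottle, the beeswax and the wooden slicker as they are.

Things in the scene. Friction and masses are not known exactly. Their poses are not given: they have to be found in the camera images.
- dark_wheel: the wheel to fit: dark hardwood disc 64 mm wide, 28 mm high, three grooves; on it a steel collar, knurled band 38 mm wide from 36 to 64 mm height; 66 mm high, 0.17 to 0.34 kg. Origin: centre of underside, z up. Inside, from below: recess 34 mm wide, 10 mm deep, then a blind 20 mm bore to 44 mm, with two keyways 9 mm wide, half a turn apart; hidden, and where they lie round the bore is not given
- dark_wheel_grip (a point): point on the dark wheel's axis 50 mm above its underside, in the knurled band: a good TCP height to grip the collar from above (fingertips then stay above the wood and the 45 mm flange at 28 mm height)
- burnisher: bench edge burnisher, bolted down, unplugged: green cast housing 150 x 122 mm, 55 mm high, on a grey 190 x 150 x 10 mm base; switch and dial on its front. Origin: centre of the underside, z up; the upright spindle stands on this axis
- seat (a point): centre of the steel seat ring round the spindle (54 to 62 mm wide, face 65 mm above the table). The wheel is home when its underside lies on this face, its origin then at this point. A wheel slid over the spindle stops on the cross pin with its underside 14 mm above this point until its keyways lie within about 0.13 rad of the pin; then it can drop. Keyways and pin match every half turn
- spindle_tip (a point): centre of the spindle's tapered end, 38 mm above the seat. The spindle is 18 mm wide; a cross pin 5 mm thick and 30 mm long goes through it, its top 24 mm above the seat, ends out on both sides. The spindle is braked: turning the wheel does not turn it. It stands at a different angle each time, so the pin's direction is not given; it shows only while the spindle is bare
- ejector (a joint): how far the sprung brass ejector washer round the spindle is pressed down, m: 0 = up, 7 mm proud of the seat; 0.007 = level with the seat, wheel home. Its spring pushes up with 6 N at 0 and about 12 N at 0.007, so a wheel that is let go rises again
- pale_wheel: bystander: the other wheel, same make and size as the dark one but of pale wood with two grooves; 66 mm high, origin at the centre of its underside
- edge_gum: bystander: white plastic bottle with red cap, 54 mm wide, 132 mm high, origin at the centre of its underside
- beeswax: bystander: round yellow-brown wax puck, 51 mm wide, 18 mm high, origin at the centre of its underside
- slicker: bystander: turned wooden hand slicker, 114 mm long along its y axis, 25 mm thick, lying; origin under its middle

How it is judged:
By the outcome, as a careful person would: the job done as asked, in the order asked, and still so for the second after the job is handed in, while the arm keeps its last pose, push and grip.
It also fails if it takes over 61 s, if anything falls off the work surface, if the arm or the gripper's body presses on something with over 40 N, if the wrist force passes 120 N, or if a joint passes its speed limit or range.

### The arm

A 7-joint arm with a two-finger parallel gripper is mounted at the origin on a cart in front of the work surface, level with it; the furniture and walls round the work are solid. World frame = base frame: x ahead of the robot, y to its left, z up, the work surface at z = 0. Lengths are in m, angles in rad, forces in N, time in s.
With the tool pointing down it reaches from about 0.4 to 0.925 m from the base axis. Payload 4.1 kg.
Tool frame: the origin (TCP) lies between the finger pads, 19 mm behind the fingertips; this is the grasp point; z points along the fingers, y is the line along which they close (so a half turn about z gives the same grasp; the last joint's range is limited). The gripper opens to 85 mm and grips with 20 to 120 N. Pads are 22 mm wide; open, the fingers measure 114 mm over their backs; the gripper's body (76 mm by 85 mm) begins 54 mm behind the grasp point. The pads swing forward as they close: fully open they stand 13 mm farther back than shut.
Start: joints at [1.087, 0.398, 0.045, 1.537, -0.019, 1.207, -0.051], TCP at [0.244, -0.602, 0.25] pointing down, gripper open.
Joint ranges: [-2.82, 2.82], [-0.49, 2.23], [-1.37, 1.46], [0, 2.46], [-1.36, 4.5], [0.23, 2], [-2.94, 2.94]. Speed limits (rad/s): [2.57, 2.57, 3.14, 3.14, 3.14, 3.14, 3.14].

### API

Orientations are given as a rotation vector (axis times angle).
In Python, from station import robot gives the robot as it stands.
- The arm moves only by the tool advance, called as a command line: name --argument value ..., lists and objects as JSON in quotes. Schema: {"type":"object","properties":{"plan":{"type":"array","items":{"type":"object","properties":{"pos":{"type":"array","items":{"type":"number"},"minItems":3,"maxItems":3},"rotvec":{"type":"array","items":{"type":"number"},"minItems":3,"maxItems":3}},"additionalProperties":false},"minItems":1,"maxItems":20},"aperture":{"type":"number"},"grip_force":{"type":"number"},"only":{"type":"string"},"quiet":{"type":"boolean"},"lines":{"type":"string"}},"required":["plan"],"additionalProperties":false}. plan is a list of rows, 1 to 20 of them, each an object with the fields pos (a list: dx, dy, dz in normalised numbers (1 is 0.2 m)), rotvec (a list: a rotation vector rx, ry, rz in shares of pi/2 rad (1.0 is pi/2 rad)); a field left out counts as zero; each row shifts and turns the commanded pose from where the row before left it, along the tool's axes as they then stand; what a row does not reach is not made up. A row lasts 1/12 s, in which the tool goes at most 0.0417 m and 0.125 rad, less where a joint would pass 70% of its speed; a pose out of reach is approached as far as the arm can. aperture is the finger opening in m, set as the call begins (left out keeps the last). The fingers move at their own pace and stop on an object; grip_force is the grip in N (left out, the last holds). Time passes only in rows, so rows that do not move let the fingers close. The tool returns the time, the measured TCP pose, the force, the opening and the grip force at its end. only (a regular expression) keeps the lines of the reply that match it, lines (a string "A,B") keeps lines A to B, and quiet returns only ok. Shift and turn numbers lie between -1 and 1, and a call with a number outside is refused. Input that does not fit is refused with a message, and nothing moves.
- robot.get_state(): the state, without advancing time (a new reading comes with each control period).
- robot.snapshot(name): name is "scene" or "side" or "wrist"; returns a dict with "pixels" (420x560x3 uint8, red, green, blue), "mtx" (3x3 intrinsics, pixels), "dist" ([k1, k2, p1, p2, k3] as OpenCV has them; the pictures are not rectified), "rvec" (rotation vector, rad) and "tvec" (3), from world to camera coordinates, as OpenCV has them. Camera axes: x right, y down, z forward; pixel columns grow to the right and rows downward; lengths in m; the calibration is good to about 2 mm. A picture is of the moment at which its call begins. There is no depth.
- robot.close_job(): hands the job in; it is judged then, once.
The state is a dict: "time_s": time; "qpos": joint angles; "qvel": joint speeds; "joint_torque": joint torques, N m; "eef_pos": TCP position; "tcp_rot": TCP orientation; "contact_force": force on the tool from outside, world axes, zero at the start; "torque": the same for the moment, N m; "grip_width": finger opening in m; "gripper_force": force on a finger pad.
Only numpy, scipy, OpenCV 4.12 (cv2) and the standard library are available. Lean on these libraries where they do the work, as an engineer would, in place of code of your own. Each camera call takes 0.05 s, during which the arm holds its last target. There are 200 camera calls.

## Working session

There is one attempt and no reset: what is moved stays moved. The work goes in short steps, Python scripts to look and compute and a tool call to move; the robot and the scene stay as the last step left them, time stands still between calls to the robot, and variables do not carry over. Pictures are saved under pics/ and viewed, at most 10 in all, crops included, and the job is handed in when it is done.

```bash
ls; mkdir -p pics
```

Run:
```python
from station import robot
import cv2
for n in ("scene","side"):
    s=robot.snapshot(n); cv2.imwrite(f"pics/{n}0.png",s["pixels"][:,:,::-1])
    print(n,s["mtx"].tolist(),s["dist"],s["rvec"],s["tvec"])
print(robot.get_state())
```

```text
pics
station.py
scene [[536.038617263449, 0.0, 292.97583840747996], [0.0, 536.038617263449, 213.37161580835559], [0.0, 0.0, 1.0]] [-0.02437083  0.          0.          0.          0.        ] [ 1.84692228 -0.91873163  0.55419103] [-0.30855689  0.27523536  0.84686934]
side [[411.70564856759154, 0.0, 278.0698909504767], [0.0, 411.70564856759154, 208.5769177723687], [0.0, 0.0, 1.0]] [-0.07450439  0.          0.          0.          0.        ] [ 0.69519624 -2.50380468  1.31769508] [0.47369549 0.21742497 0.78776847]
{'time_s': 0.1, 'qpos': array([ 1.08699613,  0.39913859,  0.04504412,  1.53771127, -0.01868585,
        1.20689116, -0.05071238]), 'qvel': array([-4.77932381e-04, -6.49989638e-04, -9.43195738e-04, -3.80390125e-03,
        5.70619789e-06, -7.06439940e-04,  4.07364439e-04]), 'joint_torque': array([ 3.62715640e-03, -4.76256859e+01,  1.37011595e+00, -2.54945737e+01,
        1.19865398e-02,  5.04369193e-03,  4.04981904e-06]), 'eef_pos': array([ 0.24381902, -0.60198501,  0.2490732 ]), 'tcp_rot': array([-3.08196177e+00, -6.00553710e-01,  7.28331875e-04]), 'contact_force': array([-0.58488173,  0.11556513, -0.0200418 ]), 'torque': array([ 0.07310241, -0.03636322, -0.02584634]), 'gripper_force': 0.0, 'grip_width': 0.08542815307620508}
```

View pics/scene0.png

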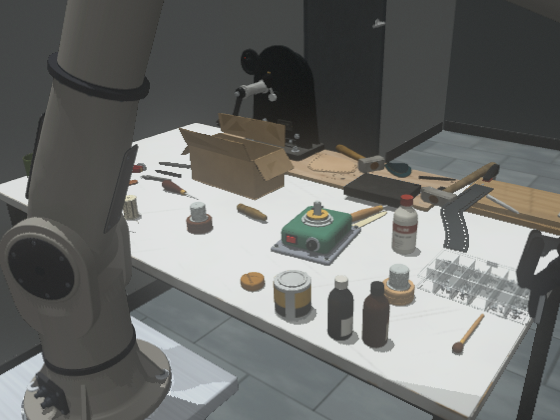

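View pics/side0.png

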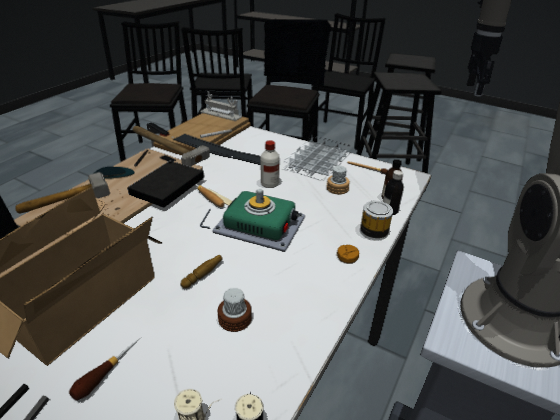

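The scene view shows the dark wheel at about (199,217), with the spindle at about (317,212) and the pale wheel at (399,285). In the side view they are at (235,308), (260,200) and (338,180). I'll crop and enlarge for precise points.

Run:
```python
import cv2, numpy as np
a=cv2.imread("pics/scene0.png");b=cv2.imread("pics/side0.png")
def c(im,u,v,w,h): return cv2.resize(im[v:v+h,u:u+w],(400,300),interpolation=cv2.INTER_CUBIC)
top=np.hstack([c(a,177,195,48,36),c(a,277,190,80,60)])
bot=np.hstack([c(b,203,283,64,48),c(b,220,175,80,60)])
cv2.imwrite("pics/crops0.png",np.vstack([top,bot]))
```

```text
(no output)
```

View pics/crops0.png

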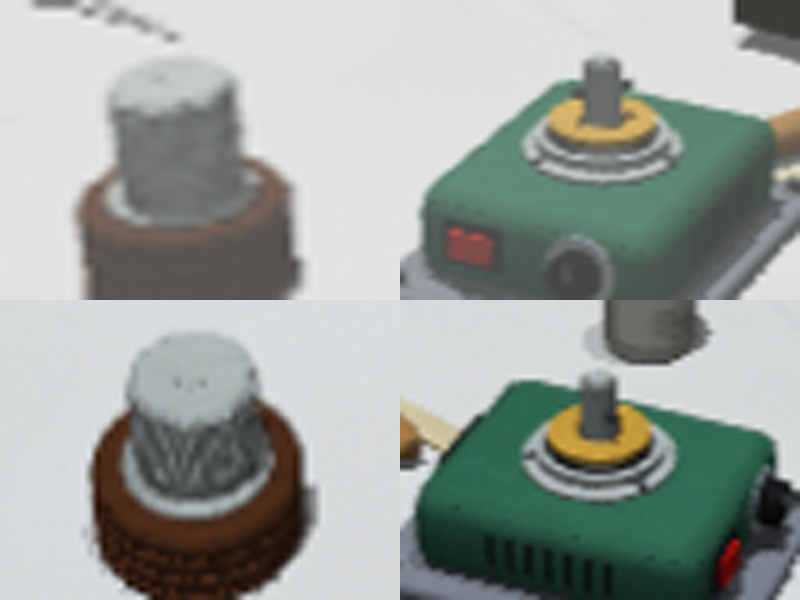

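Collar-top centres are at scene (197.8,204.8) and side (233.7,295.7). The spindle tip is at scene (317.6,202) and side (259.8,190.2). What look like pin ends show in the scene crop on both sides of the spindle.

Create h.py:
```python
import numpy as np, cv2
from scipy.spatial.transform import Rotation as R
from station import robot
def cam(n):
    s=robot.snapshot(n); return s
def P(s): return np.hstack([cv2.Rodrigues(np.array(s["rvec"]))[0],np.array(s["tvec"]).reshape(3,1)])
def und(s,p): return cv2.undistortPoints(np.array(p,float).reshape(-1,1,2),s["mtx"],s["dist"]).reshape(-1,2)
def tri(s1,p1,s2,p2):
    X=cv2.triangulatePoints(P(s1),P(s2),und(s1,p1).T,und(s2,p2).T); return (X[:3]/X[3]).T
def onz(s,p,z):
    Rm=P(s)[:,:3]; c=-Rm.T@P(s)[:,3]; q=und(s,p); d=np.c_[q,np.ones(len(q))]@Rm
    return c+d*((z-c[2])/d[:,2])[:,None]
def proj(s,X): return cv2.projectPoints(np.array(X,float).reshape(-1,1,3),np.array(s["rvec"]),np.array(s["tvec"]),s["mtx"],s["dist"])[0].reshape(-1,2)
def tool(target,yaw=None):
    """shift to target in tool axes, from measured pose"""
    st=robot.get_state(); T=R.from_rotvec(st["tcp_rot"]); 
    return T.inv().apply(np.array(target)-st["eef_pos"])
```

Run:
```python
from h import *
a=cam("scene");b=cam("side");np.set_printoptions(precision=4,suppress=True)
p1=[[197.8,204.8],[317.6,202],[398,268]];p2=[[233.7,295.7],[259.8,190.2],[339,169]]
print(tri(a,p1,b,p2))
for z,i in ((.066,0),(.103,1)): print(onz(a,[p1[i]],z),onz(b,[p2[i]],z))
# pin ends guess in scene crop
print(onz(a,[[277+(576-400)/5,190+85/5],[277+(632-400)/5,190+84/5]],.0865))
w=cam("wrist"); Rm=P(w)[:,:3]; print("wristcam pos",-Rm.T@P(w)[:,3],"axis",Rm[2],"right",Rm[0]);print(w["mtx"])
print(R.from_rotvec(robot.get_state()["tcp_rot"]).as_matrix())
cv2.imwrite("pics/w0.png",w["pixels"][:,:,::-1])
```

```text
[[ 0.4818  0.2799  0.0605]
 [ 0.6012  0.0021  0.0983]
 [ 0.5057 -0.2565  0.0618]]
[[0.4777 0.2725 0.066 ]] [[0.4761 0.2856 0.066 ]]
[[ 0.5941 -0.0034  0.103 ]] [[0.5963 0.0092 0.103 ]]
[[ 0.5938  0.0117  0.0865]
 [ 0.6097 -0.0087  0.0865]]
wristcam pos [ 0.3209 -0.5717  0.3732] axis [-0.3024 -0.1199 -0.9456] right [ 0.3759 -0.9266 -0.0027]
[[305.5611   0.     277.1633]
 [  0.     305.5611 212.5761]
 [  0.       0.       1.    ]]
[[ 0.9268  0.3754 -0.0004]
 [ 0.3754 -0.9268  0.0008]
 [-0.0001 -0.0009 -1.    ]]
```

The rows are not in the units I measure in: shifts go in shares of 0.2 m and turns go in shares of pi/2 rad. I convert before sending: 0.0262 m is 0.131, -0.0239 m is -0.1195.

advance --plan '[{"pos":[0.131, -0.1195, 0]}, {"pos":[0.131, -0.1195, 0]}, {"pos":[0.131, -0.1195, 0]}, {"pos":[0.131, -0.1195, 0]}, {"pos":[0.131, -0.1195, 0]}, {"pos":[0.131, -0.1195, 0]}, {"pos":[0.131, -0.1195, 0]}, {"pos":[0.131, -0.1195, 0]}, {"pos":[0.131, -0.1195, 0]}, {"pos":[0.131, -0.1195, 0]}, {"pos":[0.131, -0.1195, 0]}, {"pos":[0.131, -0.1195, 0]}, {"pos":[0.131, -0.1195, 0]}, {"pos":[0.131, -0.1195, 0]}, {"pos":[0.131, -0.1195, 0]}, {"pos":[0.131, -0.1195, 0]}, {"pos":[0.131, -0.1195, 0]}, {"pos":[0.131, -0.1195, 0]}, {}, {}]'

```text
time_s: 1.92
eef_pos: [0.5201, -0.0242, 0.25]
tcp_rot: [-3.082, -0.609, -0.0]
contact_force: [-0.1, -1.4, -0.4]
grip_width: 0.0853
gripper_force: 0.0
```

Run:
```python
from h import *
w=cam("wrist"); Rm=P(w)[:,:3]; print("wristcam pos",-Rm.T@P(w)[:,3])
print(robot.get_state()["qpos"], proj(w,[[.597,.003,.103],[.48,.28,.066]]))
cv2.imwrite("pics/w1.png",w["pixels"][:,:,::-1])
```

```text
wristcam pos [0.5968754  0.00661546 0.37386328]
[ 0.31612525  0.18278451 -0.39437322  1.83461583  0.07753149  1.1398083
 -1.28924788] [[281.87059683 109.22186062]
 [-30.67654223 112.49526875]]
```

View pics/w1.png

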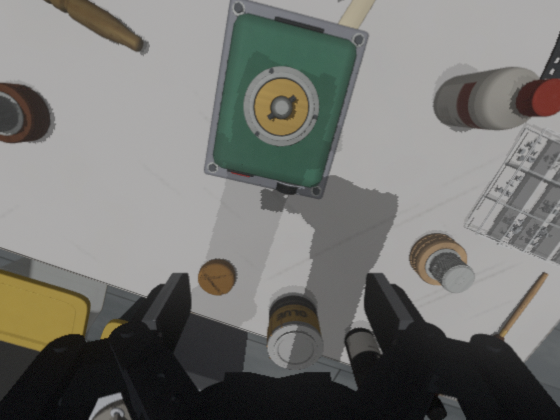

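The wrist view shows the spindle at (282,106), with a dark diagonal pin shape across it. The dark wheel is at the left, around (15,112).

Run:
```python
import cv2, numpy as np
a=cv2.imread("pics/w1.png")
c=cv2.resize(a[66:146,242:322],(560,560),interpolation=cv2.INTER_CUBIC)
cv2.imwrite("pics/w1c.png",c)
```

```text
(no output)
```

View pics/w1c.png

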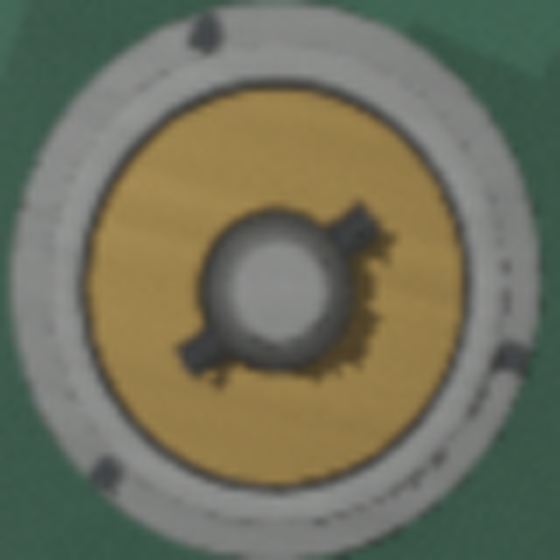

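Run:
```python
from h import *
w=cam("wrist"); f=lambda x,y:[242+x/7,66+y/7]
np.set_printoptions(precision=4,suppress=True)
print("tip",onz(w,[f(278,288)],.103),"ring",onz(w,[f(276,279)],.065))
p=onz(w,[f(193,358),f(362,219)],.0865);d=p[1]-p[0];print("pin",p,np.linalg.norm(d),"deg",np.degrees(np.arctan2(d[1],d[0])), robot.get_state()["eef_pos"])
```

```text
tip [[0.5979 0.001  0.103 ]] ring [[0.5991 0.0013 0.065 ]]
pin [[ 0.586   0.0077  0.0865]
 [ 0.6095 -0.0058  0.0865]] 0.027127381318906678 deg -29.83623129183716 [ 0.5192 -0.0278  0.2497]
```

advance --plan '[{"pos":[-0.004, -0.165, 0]}, {"pos":[-0.004, -0.165, 0]}, {"pos":[-0.004, -0.165, 0]}, {"pos":[-0.004, -0.165, 0]}, {"pos":[-0.004, -0.165, 0]}, {"pos":[-0.004, -0.165, 0]}, {"pos":[-0.004, -0.165, 0]}, {"pos":[-0.004, -0.165, 0]}, {"pos":[-0.004, -0.165, 0]}, {}, {}, {}]'

```text
time_s: 3.02
eef_pos: [0.4022, 0.2439, 0.2498]
tcp_rot: [3.083, 0.596, 0.0]
contact_force: [-0.1, -0.4, -0.7]
grip_width: 0.0854
gripper_force: 0.0
```

Run:
```python
from h import *
w=cam("wrist")
print(robot.get_state()["qpos"])
q=proj(w,[[.479,.279,.066]])[0];print(q)
u,v=int(q[0])-50,max(0,int(q[1])-50)
print(u,v);cv2.imwrite("pics/w2.png",cv2.resize(w["pixels"][v:v+100,u:u+100,::-1],(600,600),interpolation=cv2.INTER_CUBIC))
```

```text
[-0.03439287  0.10426346 -0.64109422  1.93390035  0.07033333  1.12574245
 -1.89302164]
[272.58106199 105.69406785]
222 55
```

View pics/w2.png

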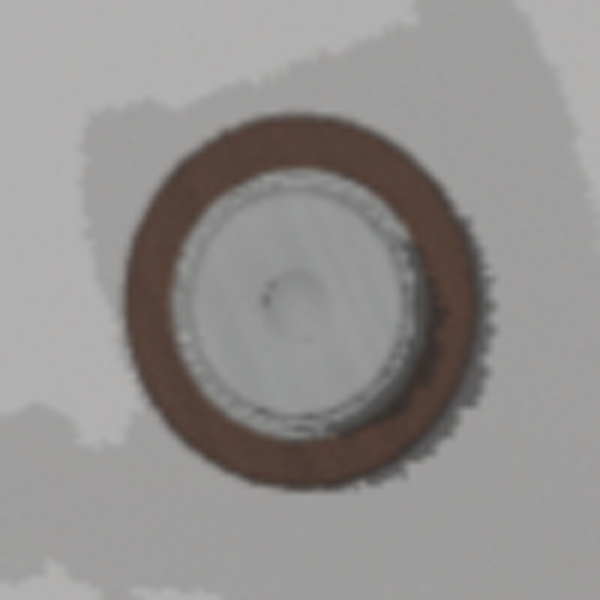

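The picture shows the wheel centred at crop (297,304), i.e. pixel (271.5,105.7). It stands upright, close to the prediction.

Run:
```python
from h import *
w=cam("wrist");np.set_printoptions(precision=4,suppress=True)
t=onz(w,[[271.5,105.7]],.066)[0];print(t,onz(w,[[272.2,105.2]],.028),robot.get_state()["eef_pos"]);t[2]=.05
print(tool(t))
```

```text
[0.4788 0.2796 0.066 ] [[0.4795 0.2798 0.028 ]] [0.4024 0.2436 0.2497]
[ 0.0844 -0.0052  0.1997]
```

Converted, 0.025 m is 0.125, 0.0211 m is 0.1055.

advance --plan '[{"pos":[0.1055, -0.0065, 0.075]}, {"pos":[0.1055, -0.0065, 0.075]}, {"pos":[0.1055, -0.0065, 0.075]}, {"pos":[0.1055, -0.0065, 0.075]}, {"pos":[0, 0, 0.125]}, {"pos":[0, 0, 0.125]}, {"pos":[0, 0, 0.125]}, {"pos":[0, 0, 0.125]}, {"pos":[0, 0, 0.125]}, {"pos":[0, 0, 0.0725]}, {}, {}, {}]'

```text
time_s: 4.2
eef_pos: [0.4789, 0.282, 0.0514]
tcp_rot: [-3.084, -0.598, -0.003]
contact_force: [0.4, 0.8, 0.3]
grip_width: 0.0854
gripper_force: 0.0
```

Run:
```python
from h import *
w=cam("wrist");cv2.imwrite("pics/w3.png",w["pixels"][:,:,::-1]);print(tool([.4788,.2796,.05]))
```

```text
[-0.00126902  0.00251212  0.00178242]
```

View pics/w3.png

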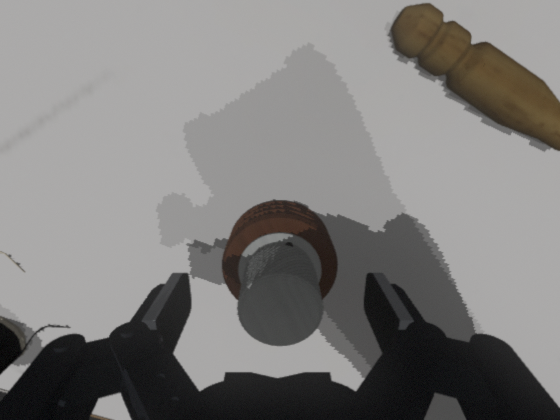

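The collar top at (280,306) sits centred between the fingers, so I close on it.

Converted, 0.002 m is 0.01, -0.001 m is -0.005.

advance --plan '[{"pos":[-0.005, 0.01, 0.005]}, {}, {}, {}, {}, {}, {}, {}, {}, {}]' --aperture 0.0 --grip_force 80

```text
time_s: 5.08
eef_pos: [0.478, 0.2805, 0.0502]
tcp_rot: [-3.084, -0.601, -0.002]
contact_force: [-1.8, 0.1, 5.7]
grip_width: 0.036
gripper_force: 79.7
```

advance --plan '[{"pos":[0, 0, -0.1]}, {"pos":[0, 0, -0.15]}, {"pos":[0, 0, -0.15]}, {"pos":[0, 0, -0.15]}, {"pos":[0, 0, -0.15]}, {}, {}, {}]'

```text
time_s: 5.75
eef_pos: [0.4765, 0.2791, 0.1878]
tcp_rot: [3.082, 0.6, -0.005]
contact_force: [-0.2, -0.2, -4.1]
grip_width: 0.0362
gripper_force: 80.5
```

Run:
```python
from h import *
print(robot.get_state(),tool([.598,.001,.21]))
```

```text
{'time_s': 5.75, 'qpos': array([-0.09793887,  0.33341808, -0.62200802,  1.82903405,  0.22132101,
        1.05218738, -1.99107571]), 'qvel': array([-0.00277944,  0.02011981,  0.00579202,  0.01810066,  0.00039406,
        0.00040628,  0.00037073]), 'joint_torque': array([-1.17245419e-01, -4.08883739e+01, -4.99562457e+00, -2.53489512e+01,
        4.66715021e-03, -9.41932923e-02,  7.03492806e-04]), 'eef_pos': array([0.47650536, 0.27909532, 0.18782674]), 'tcp_rot': array([ 3.08212065,  0.60042897, -0.00450786]), 'contact_force': array([-0.23097006, -0.21717281, -4.11864062]), 'torque': array([0.00185639, 0.01612101, 0.00859514]), 'gripper_force': 80.51807999610901, 'grip_width': 0.03620941071821435} [ 0.00815157  0.30338607 -0.02191013]
```

Converted, 0.0303 m is 0.1515, 0.0008 m is 0.004.

advance --plan '[{"pos":[0.004, 0.1515, 0]}, {"pos":[0.004, 0.1515, 0]}, {"pos":[0.004, 0.1515, 0]}, {"pos":[0.004, 0.1515, 0]}, {"pos":[0.004, 0.1515, 0]}, {"pos":[0.004, 0.1515, 0]}, {"pos":[0.004, 0.1515, 0]}, {"pos":[0.004, 0.1515, 0]}, {"pos":[0.004, 0.1515, 0]}, {"pos":[0.004, 0.1515, 0]}, {}, {}, {}, {}]'

```text
time_s: 6.92
eef_pos: [0.5975, 0.0039, 0.188]
tcp_rot: [-3.082, -0.604, 0.004]
contact_force: [0.3, -0.5, -3.1]
grip_width: 0.036
gripper_force: 80.9
```

Run:
```python
from h import *
st=robot.get_state();print(tool([.598,.001,.16]),st["qpos"][6],R.from_rotvec(st["tcp_rot"]).as_matrix()[2])
a=cam("scene");b=cam("side")
def c(im,u,v,w,h): return cv2.resize(im["pixels"][v:v+h,u:u+w,::-1],(400,500),interpolation=cv2.INTER_CUBIC)
cv2.imwrite("pics/mid.png",np.hstack([c(a,282,160,72,90),c(b,224,150,72,90)]))
```

```text
[-0.00051896  0.00291441  0.02797609] -1.4371756096655965 [-0.00245002 -0.00188303 -0.99999523]
```

View pics/mid.png

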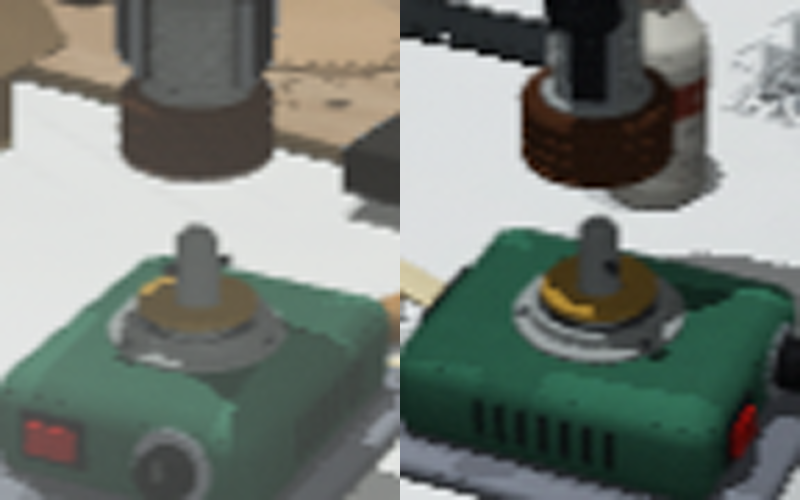

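Both views show the wheel's axis above the spindle (scene 197 vs 197, side 597 vs 597). I'll let it settle and lower it to just above the tip.

Converted, 0.01 m is 0.05.

advance --plan '[{"pos":[0, 0, 0.05]}, {"pos":[0, 0, 0.05]}, {}, {}, {}, {}, {}, {}]'

```text
time_s: 7.68
eef_pos: [0.599, 0.0023, 0.1699]
tcp_rot: [3.083, 0.601, 0.001]
contact_force: [-0.6, -0.3, -2.7]
grip_width: 0.0363
gripper_force: 80.9
```

Run:
```python
from h import *
np.set_printoptions(precision=4,suppress=True)
st=robot.get_state();print(tool([.598,.001,.16]),st["eef_pos"],R.from_rotvec(st["tcp_rot"]).as_matrix()[2])
for n in("scene","side"):
    s=cam(n); print(n,proj(s,[[.598,.001,.10],[.598,.001,.14],[.608,.001,.14],[.598,.011,.14]]))
```

```text
[-0.0014  0.0008  0.0099] [0.599  0.0023 0.1699] [ 0.0007  0.0004 -1.    ]
scene [[317.0271 202.1631]
 [317.0373 186.0309]
 [319.5941 184.6405]
 [313.4431 185.0478]]
side [[261.0583 189.4964]
 [260.9805 174.8304]
 [257.3423 173.6741]
 [258.6402 176.6843]]
```

Converted, 0.006 m is 0.03, 0.005 m is 0.025.

advance --plan '[{"pos":[-0.004, 0.002, 0.03]}, {"pos":[0, 0, 0.03]}, {"pos":[0, 0, 0.03]}, {"pos":[0, 0, 0.03]}, {"pos":[0, 0, 0.025]}, {"pos":[0, 0, 0.02]}, {"pos":[0, 0, 0.015]}, {}, {}, {}]'

```text
time_s: 8.62
eef_pos: [0.5978, 0.0025, 0.1332]
tcp_rot: [-3.082, -0.602, 0.001]
contact_force: [-0.3, 3.3, -4.5]
grip_width: 0.0365
gripper_force: 81.2
```

Converted, 0.002 m is 0.01, -0.001 m is -0.005.

advance --plan '[{"pos":[0.002, -0.005, 0.01]}, {"pos":[0, 0, 0.01]}, {"pos":[0, 0, 0.01]}, {}, {}, {}]'

```text
time_s: 9.12
eef_pos: [0.5983, 0.0028, 0.129]
tcp_rot: [3.083, 0.601, 0.001]
contact_force: [-3.5, 2.0, 6.6]
grip_width: 0.0361
gripper_force: 82.2
```

Converted, 0.001 m is 0.005, -0.07 rad is -0.0446.

advance --plan '[{"pos":[0, 0, 0.005], "rotvec":[0, 0, -0.0446]}, {"rotvec":[0, 0, -0.0446]}, {"rotvec":[0, 0, -0.0446]}, {"rotvec":[0, 0, -0.0446]}, {"rotvec":[0, 0, -0.0446]}, {"rotvec":[0, 0, -0.0446]}, {}]'

```text
time_s: 9.7
eef_pos: [0.5993, 0.0032, 0.129]
tcp_rot: [2.888, 1.233, 0.004]
contact_force: [-4.7, 2.1, 9.2]
grip_width: 0.0364
gripper_force: 82.1
```

```bash
python3 -c "
from station import robot
s=robot.get_state();print(s['qpos'][6],s['torque'])"
```

```text
-1.0925669683886077 [0.54764048 0.98939591 0.10819259]
```

Converted, -0.0007 m is -0.0035, -0.07 rad is -0.0446.

advance --plan '[{"pos":[-0.0035, -0.0035, 0], "rotvec":[0, 0, -0.0446]}, {"rotvec":[0, 0, -0.0446]}, {"rotvec":[0, 0, -0.0446]}, {"rotvec":[0, 0, -0.0446]}, {"rotvec":[0, 0, -0.0446]}, {"rotvec":[0, 0, -0.0446]}, {}]'

```text
time_s: 10.28
eef_pos: [0.5996, 0.0026, 0.1291]
tcp_rot: [2.566, 1.806, 0.007]
contact_force: [-0.3, 0.8, 7.4]
grip_width: 0.0362
gripper_force: 81.9
```

Converted, -0.07 rad is -0.0446.

advance --plan '[{"rotvec":[0, 0, -0.0446]}, {"rotvec":[0, 0, -0.0446]}, {"rotvec":[0, 0, -0.0446]}, {"rotvec":[0, 0, -0.0446]}, {}]'

```text
time_s: 10.7
eef_pos: [0.6, 0.0024, 0.1291]
tcp_rot: [2.288, 2.145, 0.007]
contact_force: [-0.0, 1.5, 6.8]
grip_width: 0.0362
gripper_force: 81.8
```

Converted, 0.0005 m is 0.0025, -0.07 rad is -0.0446.

advance --plan '[{"pos":[0, 0, 0.0025], "rotvec":[0, 0, -0.0446]}, {"rotvec":[0, 0, -0.0446]}, {"rotvec":[0, 0, -0.0446]}, {"rotvec":[0, 0, -0.0446]}, {"rotvec":[0, 0, -0.0446]}, {}]'

```text
time_s: 11.2
eef_pos: [0.6006, 0.0026, 0.1289]
tcp_rot: [1.879, 2.51, 0.008]
contact_force: [1.2, 0.1, 7.7]
grip_width: 0.0365
gripper_force: 81.8
```

Converted, -0.07 rad is -0.0446.

advance --plan '[{"rotvec":[0, 0, -0.0446]}, {"rotvec":[0, 0, -0.0446]}, {"rotvec":[0, 0, -0.0446]}, {"rotvec":[0, 0, -0.0446]}, {}]'

```text
time_s: 11.62
eef_pos: [0.5992, 0.0023, 0.1269]
tcp_rot: [1.513, 2.749, 0.004]
contact_force: [2.4, 1.2, -0.7]
grip_width: 0.0362
gripper_force: 81.1
```

The wheel dropped to z = 0.1269 and the upward force vanished, so the keyways are over the pin. Next I lower it in steps.

Converted, 0.002 m is 0.01, 0.001 m is 0.005, -0.03 rad is -0.0191.

advance --plan '[{"pos":[0, 0, 0.005], "rotvec":[0, 0, -0.0191]}, {"pos":[0, 0, 0.01]}, {"pos":[0, 0, 0.005]}, {}, {}]'

```text
time_s: 12.03
eef_pos: [0.5991, 0.0026, 0.1225]
tcp_rot: [1.474, 2.77, 0.004]
contact_force: [5.1, 1.7, -2.9]
grip_width: 0.0361
gripper_force: 81.0
```

```bash
python3 -c "
from station import robot
s=robot.get_state();print(s['qpos'][6],s['torque'])"
```

```text
0.10984765041092792 [ 0.34789155 -1.26038972  0.01888714]
```

Converted, 0.002 m is 0.01, 0.001 m is 0.005.

advance --plan '[{"pos":[-0.003, 0.004, 0.01]}, {"pos":[0, 0, 0.01]}, {"pos":[0, 0, 0.01]}, {"pos":[0, 0, 0.01]}, {"pos":[0, 0, 0.005]}, {}, {}]'

```text
time_s: 12.62
eef_pos: [0.5995, 0.0024, 0.1152]
tcp_rot: [1.474, 2.771, -0.0]
contact_force: [1.1, -0.1, 11.5]
grip_width: 0.0363
gripper_force: 82.6
```

```bash
python3 -c "
from station import robot
s=robot.get_state();print(s['qpos'][6],s['torque'])"
```

```text
0.10260753621809245 [-0.01446331 -0.0331422   0.00714209]
```

Converted, 0.001 m is 0.005.

advance --plan '[{"pos":[0, 0, 0.005]}, {"pos":[0, 0, 0.005]}, {}, {}, {}, {}]'

```text
time_s: 13.12
eef_pos: [0.5995, 0.0024, 0.1152]
tcp_rot: [1.474, 2.77, -0.002]
contact_force: [-3.8, -2.0, 23.3]
grip_width: 0.0357
gripper_force: 83.6
```

A 2 mm deeper command raised the force from 11.5 to 23 N with no travel, so it is on hard contact at the seat. I'll check visually.

Run:
```python
from h import *
a=cam("scene");b=cam("side")
def c(im,u,v,w,h): return cv2.resize(im["pixels"][v:v+h,u:u+w,::-1],(400,500),interpolation=cv2.INTER_CUBIC)
cv2.imwrite("pics/end.png",np.hstack([c(a,282,160,72,90),c(b,224,150,72,90)]))
s=robot.get_state();print(s["time_s"],s["eef_pos"],s["contact_force"],R.from_rotvec(s["tcp_rot"]).as_matrix()[2])
```

```text
13.2167 [0.59950718 0.00240461 0.11512874] [-4.22709497 -1.02523954 22.8378043 ] [-3.95688375e-03  5.64088663e-04 -9.99992012e-01]
```

View pics/end.png

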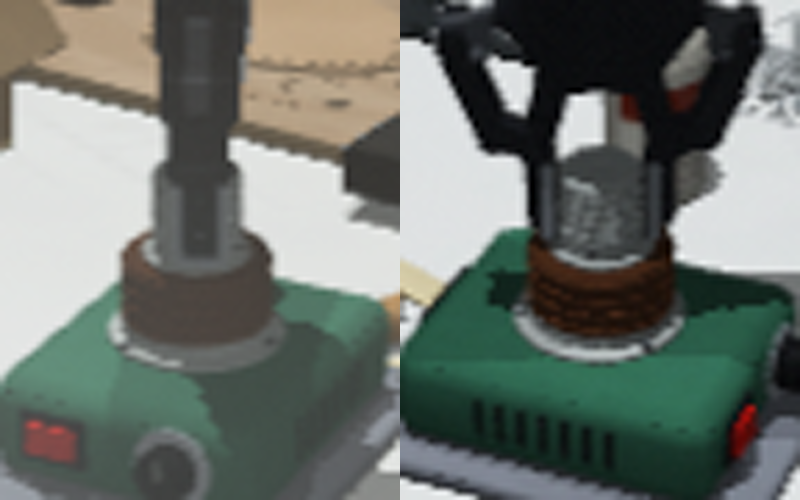

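The wheel sits flat on the seat ring in both views, with no brass showing and the gripper still holding it. The force is steady at about 23 N, so I hand it in.

```bash
python3 -c "
from station import robot
print(robot.close_job())"
```

```text
the job is handed in; nothing more can be done
None
```

The dark wheel is keyed over the cross pin and pressed home on the seat ring at about 23 N, still held by the gripper; the job was handed in at about 13 s, and I never touched the bystanders.

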